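Release the ratchet shelf stop and push its jaw home

TASK

Open up the shelf stop so that the green treat dispenser can be fetched later: press the red release button on the sliding blue jaw all the way down (it stays down), then push the jaw back along its bar, away from the dispenser, until it is fully home against the black end block. Only press and push, with the fingertips or the outside of the fingers: lift or carry nothing, and leave the dispenser and all the other things standing where they are. Finish with the robot clear of everything.

Things in the scene. Friction and masses are not known exactly. Their poses are not given: they have to be found in the camera images.
- stop_frame: Fixed frame of the ratchet shelf stop; origin on the rack surface. Its toothed steel bar (20 mm wide, top at 40 mm) runs along its own y axis from y = -175 to 185 mm at x = 0. A fixed blue plate (y -160 to -150, x -108 to 16, 66 mm high) closes its -y end, a black end block (44 mm wide, 60 mm high, y 165 to 189) its +y end. Own -x faces roughly the robot (yaw up to 0.45 rad); z up.
- jaw (a joint): How far the jaw has moved from its start along the frame's +y axis (m; 0 at the start, grows as it opens). Locked by the ratchet at first (gives 1 to 3 mm); once released it slides with about 3 N and stays where it is left. Behind its plate, over the bar, is a black carriage (40 mm wide, 58 mm long, top at 60 mm) whose rear end meets the end block when home.
- push_point (a point): Middle of a yellow patch (30 mm wide, 40 mm high) on the jaw's front face, which faces the frame's -y; 35 mm above the surface, moves with the jaw. The jaw is an upright blue plate 12 mm thick, from 3 to 66 mm above the surface, x = -178 to 12 mm in frame axes. This point is at x = -148 mm, clear of the dispenser's side; the space in front of it is free.
- home_mark (a point): Where push_point lies when the jaw is fully home (fixed to the frame, axes parallel to the frame's): 95 mm along +y from the frame's origin. From the start the jaw has to travel about 95 to 145 mm, along +y.
- release (a joint): The red release button: 0 = up (ratchet locked), 0.008 m = fully down (released). Pressed straight down with about 5 N; it has no return spring and stays where it is put.
- release_top (a point): Centre of the top of the red round release button (26 mm across), on the jaw's black carriage, 38 mm behind the middle of the blue plate; 76 mm above the surface when up, 68 mm when down. Moves with the jaw.
- dispenser: Green plastic treat dispenser, round, 72 mm across at its foot, 62 mm above, 96 mm high with a white push button on top; loose, stands in the stop between the fixed plate and the jaw. Origin at the middle of its underside. Leave alone.
- perch_tile: White ceramic perch tile, 100 x 100 x 10 mm, loose, to the robot's right. Origin under its middle. Leave alone.
- cube_a: Maple cube, 40 mm, loose, behind the bar near the dispenser's end. Origin under its middle. Leave alone.
- cube_b: Maple cube, 40 mm, loose, to the robot's right. Origin under its middle. Leave alone.
- acrylic_tube: Clear acrylic tube, 50 mm across, 90 mm high, standing on end, loose, to the robot's left. Origin at the middle of its underside. Leave alone.
- chew_ring: Pink silicone chew ring, 70 mm across, 14 mm high, lying flat behind the bar. Origin at its middle, on the surface. Leave alone.
- feed_cup: Small steel feed bowl, 72 mm across, 50 mm high, loose, to the robot's left. Origin under its middle. Leave alone.
Not all that is in view belongs to the job. Of the things that look like the part that bears jaw, take the one that is farthest from the robot's base at the start.

How it is judged (in metres and radians):
On the way, in this order (a step that is already met when the one before it is completed fails the run):
1. the red release is pressed fully down (value of joint release above 0.0065 m), for 0.2 s.
2. the jaw is pushed home against the end block (y of push_point in the frame of home_mark above -0.005 m), for 0.2 s.
At the end, for the whole second after the job is handed in: The jaw is home (within 5 mm of the end block) and at rest, the red release is still down (at least 6.5 of 8 mm), the dispenser stands upright, and the dispenser and the other loose things are within 15 mm of where they stood (y of push_point in the frame of home_mark above -0.005 m and value of joint release above 0.0065 m and velocity of joint jaw between -0.01 and 0.01 m/s and angle between dispenser's own z axis and vertical below 0.1 rad and distance of each of dispenser, perch_tile, cube_a, cube_b, acrylic_tube, chew_ring, feed_cup from where it was at the start of the episode below 0.015 m); the robot touches nothing.
It fails at once if the jaw is forced along the bar with the ratchet still locked (over 12 mm) (value of joint jaw above 0.012 m and value of joint release below 0.003 m).
It fails at once if the dispenser is tipped (over 0.25 rad) (angle between dispenser's own z axis and vertical above 0.25 rad).
It fails at once if a bystander is lifted, carried or shoved (over 20 mm) (distance of any of dispenser, perch_tile, cube_a, cube_b, acrylic_tube, chew_ring, feed_cup from where it was at the start of the episode above 0.02 m).
It also fails if it takes over 48 s, if anything falls off the work surface, if the arm or the gripper's body presses on something with over 40 N, if the wrist force passes 120 N, or if a joint passes its speed limit or range.

ROBOT

A 6-joint arm with a two-finger parallel gripper is mounted at the origin on the work surface. World frame = base frame: x ahead of the robot, y to its left, z up, the work surface at z = 0. Lengths are in mm, angles in rad, forces in N, time in s.
With the tool pointing down it reaches from about 275 to 825 mm from the base axis. Payload 4.9 kg.
Tool frame: the origin (TCP) lies at the very end of the fingers, on their centre line; the grasp point (between the pads) lies 19 mm behind it; z points along the fingers, y is the direction in which the jaws open and shut (so a half turn about z gives the same grasp; the last joint's range is limited). The gripper opens to 85 mm and grips with 20 to 120 N. Pads are 22 mm wide; open, the fingers measure 114 mm over their backs; the gripper's body (76 mm by 85 mm) begins 54 mm behind the grasp point. The pads swing forward as they close: fully open they stand 13 mm farther back than shut.
Start: joints at [1.029, 0.326, -0.193, 1.052, 0, 1.437], TCP at [218.121, 504.917, 193.781] pointing down, gripper open.
Joint ranges: [-2.65, 2.65], [-0.97, 1.79], [-1.3, 1.35], [-1.93, 2.1], [-1.47, 1.37], [-3.14, 3.14]. Speed limits (rad/s): [2.57, 2.57, 3.14, 3.14, 3.14, 3.14].

INTERFACE

Orientations are given as [roll, pitch, yaw] about the fixed x, y, z axes, in that order (R = Rz(yaw) Ry(pitch) Rx(roll)).
In Python, from bench import bot, solve_ik, imaging gives the robot as it stands. Calls block until the motion is done:
- bot.move_ptp(position, orientation): joint-space move of the TCP to a pose.
- bot.movel(position, rot=None, max_speed=150, threshold=None): straight line of the TCP; rot=None keeps the orientation; max_speed is the mean speed in mm/s. With threshold (N) it stops when the force on the tool has changed by that much, and returns True; else False.
- bot.move_j(angles): joint-space move.
- bot.grip(opening, effort=None): opening from 0.0 (shut) to 1.0 (fully open); effort is the grip in N (None keeps the last); returns when the fingers have stopped.
- bot.dwell(seconds).
- solve_ik(position, orientation): joint angles nearest the present ones, or None.
- bot.get_state(): the state.
- imaging.capture(name): name is "scene" or "top" or "wrist"; returns the picture (400x640x3 uint8, blue, green, red); there is no depth.
- imaging.camera_model(name): a dict with "K" (3x3 intrinsics, pixels), "k1" (the pictures are not rectified: a ray, as slopes to the right and down, at radius r is drawn at 1 + k1 r^2 times it, then the intrinsics apply), "position" and "rotation" of the camera in the world. Camera axes: x right, y up, looking along -z (the intrinsics and any distortion apply to the point x, -y, -z); pixel columns grow to the right and rows downward; lengths in mm; the calibration is good to about 2 mm. A picture is of the moment at which its call begins: read the wrist's pose just before it. camera_model takes no time and is no camera call; for the wrist camera it gives the pose at the moment of the call.
A pose or a line that the arm cannot do raises bot.IKError and nothing moves.
- bot.sign_off(): hands the job in, once; it reports no verdict.
The state is a dict: "t": time; "qpos": joint angles; "joint_velocities": joint speeds; "effort": joint torques, N m; "tcp_pos": TCP position; "orientation": TCP orientation; "contact_force": force on the tool from outside, world axes, zero at the start; "wrist_torque": the same for the moment, N m; "opening": opening from 0.0 (shut) to 1.0 (fully open).
Only numpy, scipy, OpenCV 4.12 (cv2) and the standard library are available. Lean on these libraries where they do the work, as an engineer would, in place of code of your own. Each camera call takes 0.05 s, during which the arm holds its last target.

## Working session

There is one attempt and no reset: what is moved stays moved. The work goes in short steps, each a Python script; the robot and the scene stay as the last script left them, time stands still between calls to the robot, and variables do not carry over. Pictures are saved under pics/ and viewed, and the job is handed in when it is done.

```bash
ls; mkdir -p pics
python3 - <<'E'
from bench import bot, solve_ik, imaging
import cv2
for n in("scene","top"):
    cv2.imwrite(f"pics/{n}0.png",imaging.capture(n)); print(imaging.camera_model(n))
print(bot.get_state())
E
```

```text
pics
{'K': array([[505.33106167,   0.        , 319.6816631 ],
       [  0.        , 505.33106167, 196.51229892],
       [  0.        ,   0.        ,   1.        ]]), 'k1': 0.04199119277524364, 'position': array([1282.40870984, -952.20461225, 1065.34260315]), 'rotation': array([ 0.89939846, -0.0064402 ,  0.68400042])}
{'K': array([[470.01502548,   0.        , 317.7258973 ],
       [  0.        , 470.01502548, 204.62460189],
       [  0.        ,   0.        ,   1.        ]]), 'k1': -0.12316469343255253, 'position': array([ 284.863275  ,    2.69249956, 1359.31880739]), 'rotation': array([ 0.18363327,  0.00279681, -1.58122769])}
{'t': 0.1, 'qpos': array([ 1.02877811e+00,  3.26886551e-01, -1.93471164e-01,  1.05203534e+00,
        1.18455521e-05,  1.43659364e+00]), 'joint_velocities': array([-0.00019008, -0.00336945,  0.00190167, -0.0023582 , -0.00099739,
       -0.00031511]), 'effort': array([ 2.37628428e-04, -4.44240296e+01,  2.63036782e+01,  7.89032289e-03,
       -1.48884810e-04,  4.87757376e-06]), 'tcp_pos': array([217.81344991, 504.39095016, 193.07589501]), 'orientation': array([-3.14001187e+00, -2.25381420e-04,  2.73377694e+00]), 'contact_force': array([ 0.49414188, -0.17832068, -0.8336961 ]), 'wrist_torque': array([-0.01226251, -0.0326695 ,  0.03291692]), 'opening': 0.9998973773794044}
```

View pics/scene0.png

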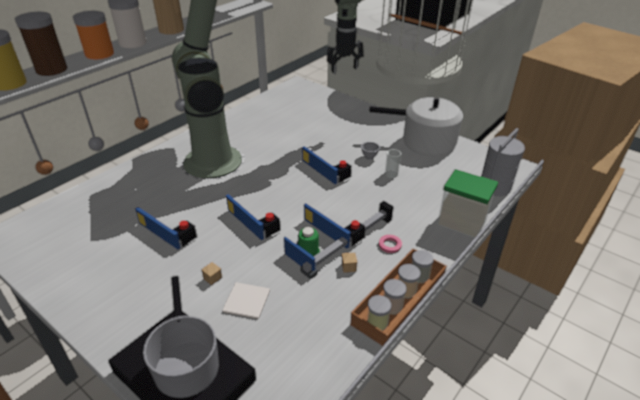

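View pics/top0.png

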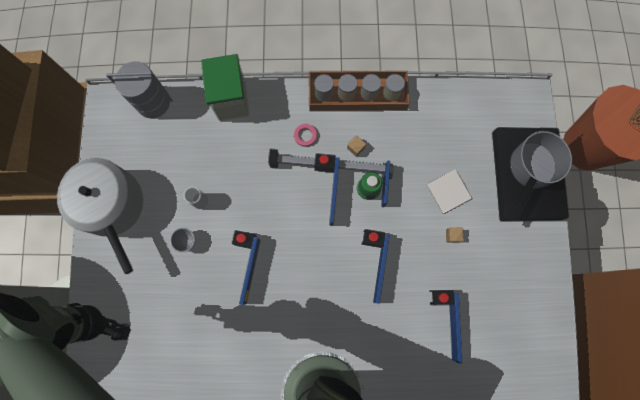

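The top view shows four look-alike jaws. The one on the toothed bar (button at about 325,160) is the farthest from the base (about 320,390). Its end block is at about (274,158), the fixed plate at about (388,183) and the dispenser at about (370,185).

```bash
cat > h.py <<'E'
from bench import bot, solve_ik, imaging
import numpy as np, cv2
from scipy.spatial.transform import Rotation as R
def ray(cm,px):
    K=cm["K"];k=cm["k1"]
    d=np.array([(px[0]-K[0,2])/K[0,0],(px[1]-K[1,2])/K[1,1]]);u=d.copy()
    for _ in range(30): u=d/(1+k*(u@u))
    r=R.from_euler("xyz",cm["rotation"]).apply([u[0],-u[1],-1.])
    return np.array(cm["position"]),r
def onplane(cm,px,z):
    o,r=ray(cm,px); return o+r*(z-o[2])/r[2]
def two(c1,p1,c2,p2):
    o1,r1=ray(c1,p1);o2,r2=ray(c2,p2)
    s=np.linalg.lstsq(np.stack([r1,-r2],1),o2-o1,rcond=None)[0]
    a,b=o1+s[0]*r1,o2+s[1]*r2
    return (a+b)/2,np.linalg.norm(a-b)
def blobs(img,kind,amin=8):
    h=cv2.cvtColor(img,cv2.COLOR_BGR2HSV)
    if kind=="red": m=cv2.inRange(h,(0,150,80),(6,255,255))|cv2.inRange(h,(174,150,80),(180,255,255))
    if kind=="blue": m=cv2.inRange(h,(100,130,40),(125,255,255))
    if kind=="green": m=cv2.inRange(h,(50,120,30),(85,255,255))
    if kind=="yellow": m=cv2.inRange(h,(18,130,80),(32,255,255))
    n,l,s,c=cv2.connectedComponentsWithStats(m)
    return [(c[i],s[i],l==i) for i in range(1,n) if s[i][4]>=amin]
E
python3 - <<'E'
from h import *
np.set_printoptions(precision=1,suppress=True)
T=cv2.imread("pics/top0.png");S=cv2.imread("pics/scene0.png")
ct,cs=imaging.camera_model("top"),imaging.camera_model("scene")
for k,z in(("red",76),("blue",66),("green",90),("yellow",35)):
    for n,im,cm in(("top",T,ct),("scene",S,cs)):
        for c,s,_ in blobs(im,k): print(k,n,c,s,onplane(cm,c,z))
cv2.imwrite("pics/topcrop.png",cv2.resize(T[120:240,250:410],None,fx=5,fy=5,interpolation=cv2.INTER_CUBIC))
cv2.imwrite("pics/scenecrop.png",cv2.resize(S[190:290,270:410],None,fx=5.5,fy=5.5,interpolation=cv2.INTER_CUBIC))
E
```

```text
red top [323.6 158.8] [320 155   9   9  63] [655.  -14.1  76. ]
red top [373.1 236.3] [369 232   9   9  65] [ 433.1 -147.4   76. ]
red top [240.5 237.7] [236 234  10   9  67] [432.9 217.3  76. ]
red top [443.4 297.4] [439 293  10  10  75] [ 263.6 -334.5   76. ]
red scene [342.5 163.6] [340 161   6   6  30] [446.1 207.5  76. ]
red scene [269.5 216.6] [266 213   8   8  49] [ 445.8 -153.8   76. ]
red scene [183.6 224.5] [180 221   9   8  55] [ 277.3 -339.2   76. ]
red scene [354.9 224.3] [351 221   9   8  47] [663.4 -18.7  76. ]
blue top [334.3 188.1] [330 158   9  65 195] [572.  -43.5  66. ]
blue top [386.3 182.6] [383 162   7  42 140] [ 586.3 -190.8   66. ]
blue top [381.1 269.9] [374 235  15  68 331] [ 341.3 -167.9   66. ]
blue top [248.4 269.2] [240 237  17  68 235] [347.1 195.9  66. ]
blue top [455.7 330. ] [451 294  11  68 515] [ 174.6 -367.4   66. ]
blue scene [322.7 166.5] [303 148  35  35 395] [395.9 161.6  66. ]
blue scene [247.5 218.7] [227 195  36  44 432] [ 393.5 -194.8   66. ]
blue scene [328.8 225.8] [305 205  46  36 505] [601.5 -64.1  66. ]
blue scene [160.8 229.2] [136 208  43  40 478] [ 232.6 -388.2   66. ]
blue scene [298.2 253.3] [285 238  29  32 398] [ 607.1 -208.2   66. ]
green top [221.5  78.4] [ 202   55   40   48 1550] [900.7 282.4  90. ]
green top [367.4 184.2] [358 172  23  26 209] [ 576.6 -134.5   90. ]
green scene [471.  186.1] [ 445  171   52   32 1003] [848.6 352.   90. ]
green scene [309.1 242.8] [298 231  21  24 297] [ 619.7 -176.    90. ]
yellow scene [ 7.9 70.5] [  0  45  23  45 679] [-1230.3  -136.5    35. ]
yellow scene [305.4 155.9] [304 151   4  10  32] [277.9 208.1  35. ]
yellow scene [230.2 206.1] [228 201   5  11  32] [ 279.4 -163.3   35. ]
yellow scene [308.5 215.1] [306 210   6  12  53] [500.4 -37.7  35. ]
yellow scene [141.1 218.9] [138 214   7  11  37] [ 114.7 -379.5   35. ]
```

View pics/topcrop.png

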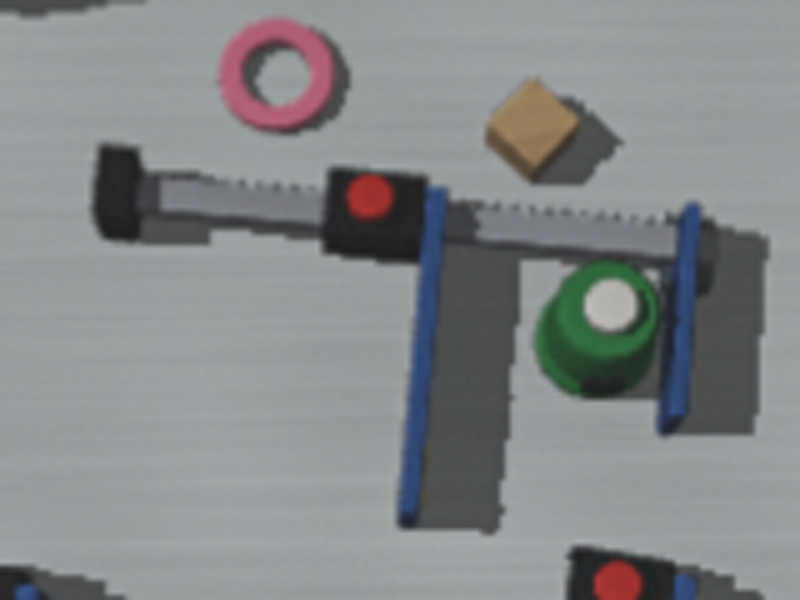

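View pics/scenecrop.png

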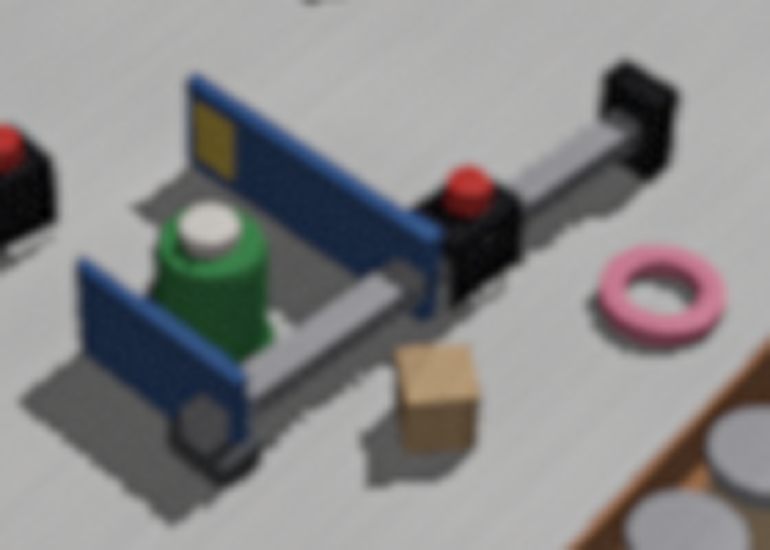

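Run:
```python
from h import *
np.set_printoptions(precision=1,suppress=True)
T=cv2.imread("pics/top0.png");S=cv2.imread("pics/scene0.png")
ct,cs=imaging.camera_model("top"),imaging.camera_model("scene")
f=lambda x,y:(250+(x+.5)/5-.5,120+(y+.5)/5-.5)
g=lambda x,y:(270+(x+.5)/5.5-.5,190+(y+.5)/5.5-.5)
print("btn",two(ct,f(370,197),cs,g(468,178)))
A=onplane(ct,f(437,190),66);B=onplane(ct,f(408,522),66);print("jaw ends",A,B,np.linalg.norm(A-B),"yaw",np.arctan2(*(A-B)[1::-1]))
C=onplane(ct,f(692,207),66);D=onplane(ct,f(672,428),66);print("fixed",C,D,np.linalg.norm(C-D),np.arctan2(*(C-D)[1::-1]))
for nm,p in(("eb far/R",(140,145)),("eb far/L",(99,145)),("eb near L",(104,240)),("eb near R",(140,240))): print(nm,onplane(ct,f(*p),60))
for nm,p in(("bar L top",(160,177)),("bar L bot",(160,210)),("bar R top",(680,224)),("bar R bot",(672,255))): print(nm,onplane(ct,f(*p),40))
print("disp btn",two(ct,f(611,303),cs,g(210,228)))
print("jaw far top corner",two(ct,f(437,190),cs,g(438,238)),"near",two(ct,f(408,522),cs,g(194,78)))
print("patch", onplane(cs,g(214,140),35))
```

```text
btn (array([655.9, -12.9,  76.4]), np.float64(3.9951605872346505))
jaw ends [661.1 -52.7  66. ] [469.9 -33.1  66. ] 192.12481629936823 yaw -0.10220070159157725
fixed [ 649.7 -198.3   66. ] [ 521.4 -182.    66. ] 129.30665950364306 -0.1267182432926911
eb far/R [691.8 117.8  60. ]
eb far/L [692.1 141.5  60. ]
eb near L [635.4 138.   60. ]
eb near R [635.1 117.4  60. ]
bar L top [678.4 107.7  40. ]
bar L bot [658.4 107.6  40. ]
bar R top [ 646.8 -194.9   40. ]
bar R bot [ 628.2 -189.5   40. ]
disp btn (array([ 587.8, -145.8,   94.3]), np.float64(2.3691129637810846))
jaw far top corner (array([663.7, -50.9,  64. ]), np.float64(5.495356605696752)) near (array([473.6, -30.2,  61.5]), np.float64(8.527462455913366))
patch [500.1 -37.6  35. ]
```

The measurements agree with each other:
- The button is at z≈76, at (655.5,-13.5).
- The frame yaw is about -0.103 from both the plate and the bar.
- The expected travel is about 105 mm.

Next I press the button.

Run:
```python
from h import *
np.set_printoptions(precision=1,suppress=True)
rot=[np.pi,0,np.pi/2-.103]
b=np.array([655.5,-13.5])
def st(m): s=bot.get_state();print(m,s["t"],s["tcp_pos"],s["contact_force"],s["opening"])
bot.grip(0.0)
bot.move_ptp([*b,160],rot); st("over")
bot.movel([*b,95],max_speed=100); st("95")
cv2.imwrite("pics/top1.png",cv2.resize(imaging.capture("top")[120:240,250:410],None,fx=5,fy=5))
cv2.imwrite("pics/scene1.png",cv2.resize(imaging.capture("scene")[170:290,270:410],None,fx=5,fy=5))
```

```text
over 3.2833 [655.4 -12.3 160.1] [0.7 0.4 0.1] 0.0004027237388152182
95 4.0833 [656.  -13.5  95.6] [ 0.   1.2 -0.6] -0.0006014517406174916
```

View pics/scene1.png

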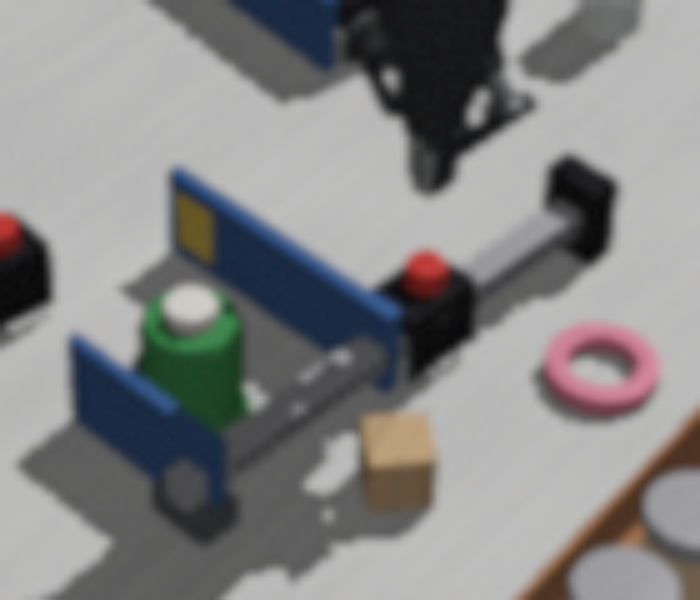

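View pics/top1.png

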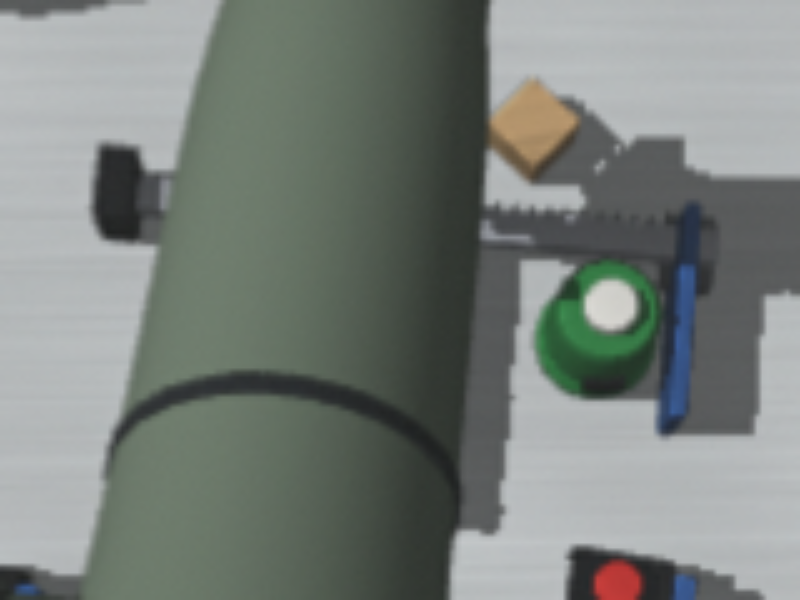

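The scene view shows the fingertips at about px (356,207), well above the button at (355,223). That's more than a 19 mm gap should look like, so I'll check it.

Run:
```python
from h import *
np.set_printoptions(precision=1,suppress=True)
cs=imaging.camera_model("scene")
g=lambda x,y:(270+(x+.5)/5-.5,170+(y+.5)/5-.5)
for z in(76,95,115,135,155): print(z,onplane(cs,g(430,190),z))
def proj(cm,p):
    q=R.from_euler("xyz",cm["rotation"]).inv().apply(np.array(p)-cm["position"]);a=np.array([q[0],-q[1]])/-q[2];a*=1+cm["k1"]*(a@a);return a*cm["K"][0,0]+cm["K"][:2,2]
print("tcp expected px",proj(cs,[656,-13.5,95.6]), "btn expected", proj(cs,[656,-13.5,76]),"seen tip",g(430,190))
print(bot.get_state()["tcp_pos"],bot.get_state()["qpos"])
for n in("scene","wrist"): cv2.imwrite(f"pics/{n}2.png",imaging.capture(n))
c=cv2.imread("pics/scene2.png")[170:290,270:410]; cv2.imwrite("pics/scene2c.png",cv2.resize(c,None,fx=5,fy=5))
```

```text
76 [619.7  44.8  76. ]
95 [632.5  25.7  95. ]
115 [645.9   5.5 115. ]
135 [659.3 -14.6 135. ]
155 [672.7 -34.8 155. ]
tcp expected px [354.2 217.3] btn expected [353.9 222.3] seen tip (355.6, 207.6)
[656.3 -13.6  96. ] [-0.1  0.6 -0.   0.9  0.   1.5]
```

View pics/wrist2.png

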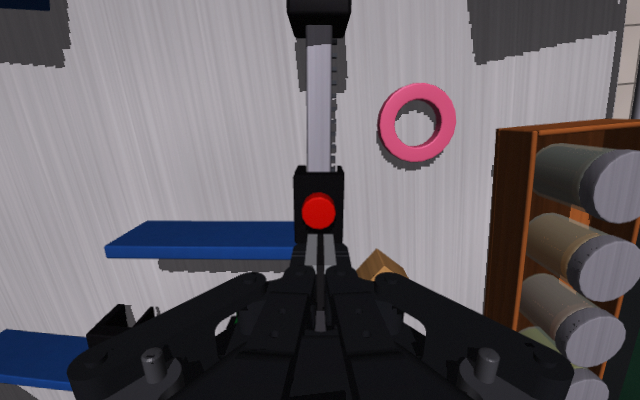

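View pics/scene2.png

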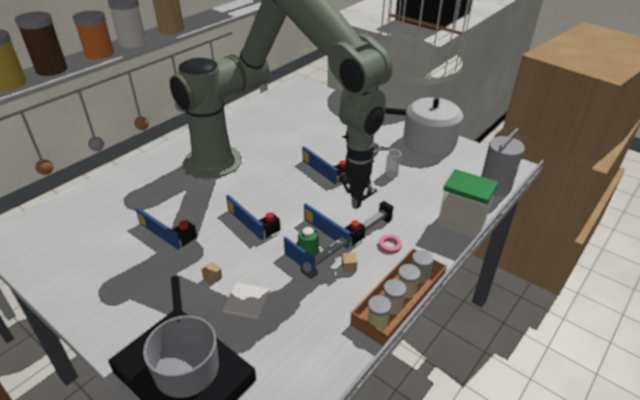

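Run:
```python
from h import *
np.set_printoptions(precision=1,suppress=True)
cw=imaging.camera_model("wrist");print(cw)
def proj(cm,p):
    q=R.from_euler("xyz",cm["rotation"]).inv().apply(np.array(p)-cm["position"]);a=np.array([q[0],-q[1]])/-q[2];a*=1+cm["k1"]*(a@a);return a*cm["K"][0,0]+cm["K"][:2,2]
for z in(95.6,115,135): print(z,proj(cw,[656,-13.5,z]))
print("btn",proj(cw,[655.5,-13.5,76]))
w=cv2.imread("pics/wrist2.png")
for c,s,_ in blobs(w,"red"): print(c,s, onplane(cw,c,76))
cv2.imwrite("pics/wc.png",cv2.resize(w[150:340,240:400],None,fx=3.1,fy=3.1,interpolation=cv2.INTER_CUBIC))
c=cv2.imread("pics/scene2.png")[170:270,300:410]; cv2.imwrite("pics/scene2c.png",cv2.resize(c,None,fx=6,fy=6))
```

```text
{'K': array([[284.7,   0. , 320. ],
       [  0. , 284.7, 199. ],
       [  0. ,   0. ,   1. ]]), 'k1': -0.03623063690897835, 'position': array([662.5,  54.6, 275.3]), 'rotation': array([-0.3, -0. , -0.1])}
95.6 [320.3 224. ]
115 [320.4 235.4]
135 [320.5 250. ]
btn [319.6 214.6]
[318.1 210.6] [302 192  34  37 981] [654.8 -10.3  76. ]
```

View pics/wc.png

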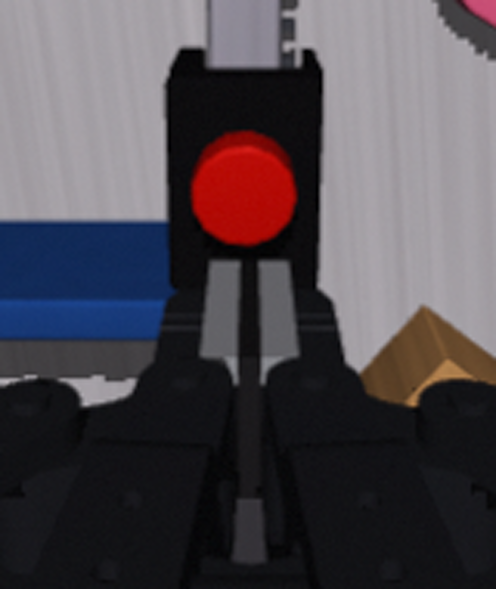

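View pics/scene2c.png

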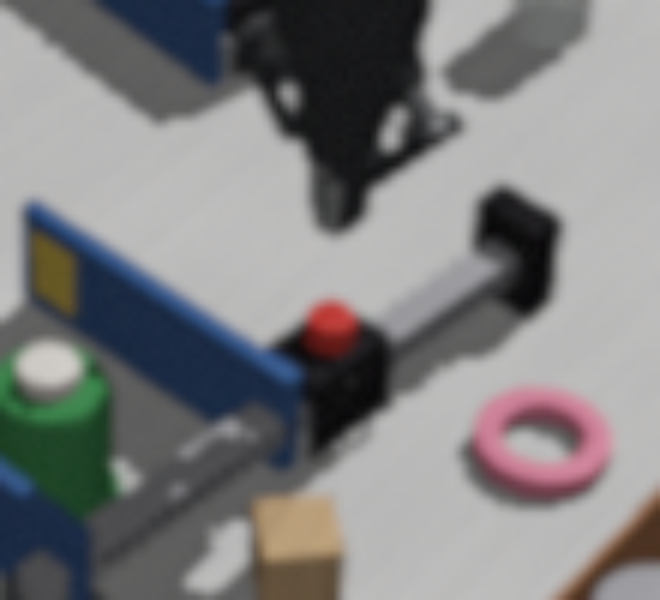

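Both the scene and wrist views put the real fingertips at about z≈135, while the state reports 96. The xy position agrees. I'll trust contact here and descend slowly with a force guard.

Run:
```python
from h import *
np.set_printoptions(precision=1,suppress=True)
def st(m): s=bot.get_state();print(m,s["t"],s["tcp_pos"],s["contact_force"])
for z in (84,74,69):
    r=bot.movel([655.5,-13.5,z],max_speed=25,threshold=4); st((z,r))
    if r: break
cs=imaging.camera_model("scene")
c=imaging.capture("scene")[170:270,300:410]; cv2.imwrite("pics/scene3c.png",cv2.resize(c,None,fx=6,fy=6))
cv2.imwrite("pics/wrist3.png",imaging.capture("wrist"))
```

```text
(84, False) 4.875 [655.4 -13.5  83.8] [0.3 0.2 0.4]
(74, False) 5.425 [655.4 -13.5  73.8] [-0.   0.2  0.1]
(69, False) 5.775 [655.3 -13.4  68.7] [ 0.2 -0.4  0.3]
```

View pics/scene3c.png

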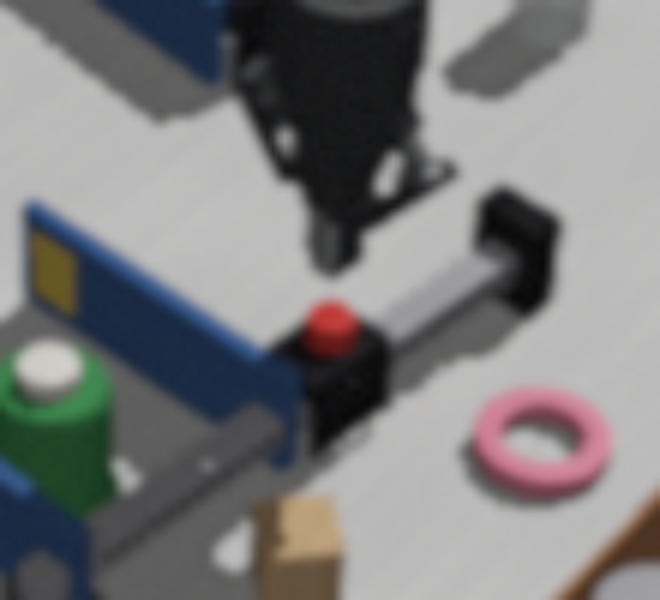

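View pics/wrist3.png

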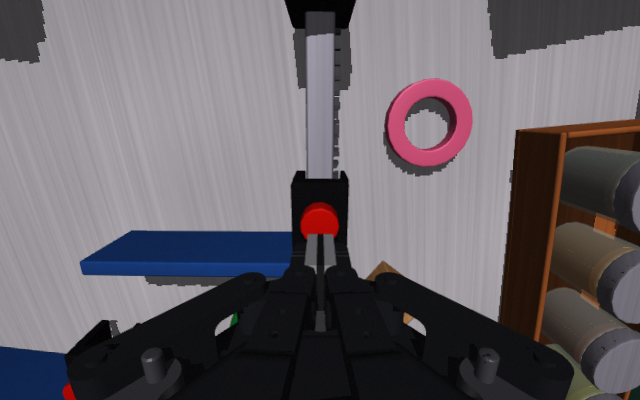

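At reported z 68.7 there is still no contact. The tips sit centred over the button with a visible gap of about 29 mm, which fits a tip offset of about 38 mm. I'll continue the guarded descent.

Run:
```python
from h import *
np.set_printoptions(precision=1,suppress=True)
def st(m): s=bot.get_state();print(m,s["t"],s["tcp_pos"],s["contact_force"])
r=bot.movel([655.5,-13.5,50],max_speed=25,threshold=3); st(r)
if not r:
    r=bot.movel([655.5,-13.5,30],max_speed=15,threshold=3); st(r)
c=imaging.capture("scene")[170:270,300:410]; cv2.imwrite("pics/scene4c.png",cv2.resize(c,None,fx=6,fy=6))
cv2.imwrite("pics/wrist4.png",imaging.capture("wrist"))
```

```text
False 6.7833 [655.6 -13.5  50.1] [-0.1 -0.3  0.1]
True 7.65 [655.3 -13.5  36.7] [ 0.5 -0.   2. ]
```

View pics/scene4c.png

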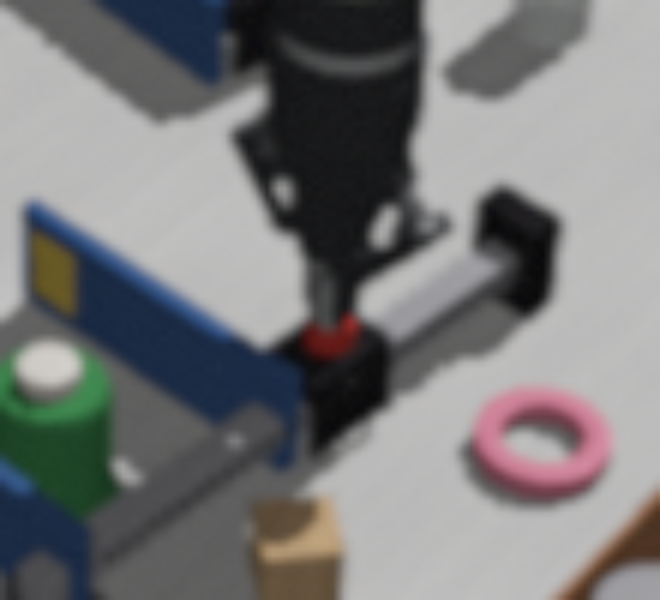

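View pics/wrist4.png

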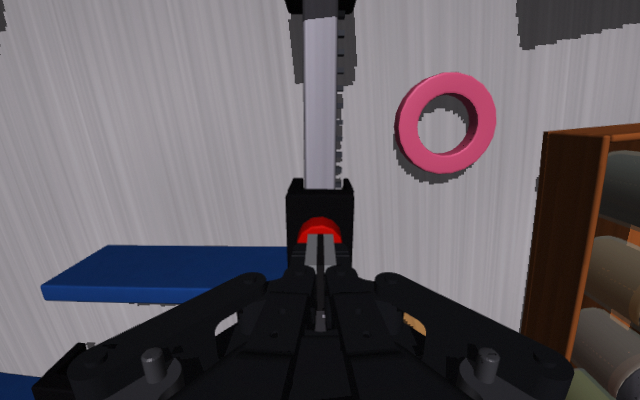

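The tips touch the button centrally at reported z of about 37, so the tip offset is about 39 mm. Now I press through to the stop.

Run:
```python
from h import *
np.set_printoptions(precision=1,suppress=True)
def st(m): s=bot.get_state();print(m,s["t"],s["tcp_pos"],s["contact_force"])
r=bot.movel([655.5,-13.5,22],max_speed=15,threshold=18); st(r)
bot.dwell(.4); st("hold")
c=imaging.capture("scene")[170:270,300:410]; cv2.imwrite("pics/scene5c.png",cv2.resize(c,None,fx=6,fy=6))
bot.movel([655.5,-13.5,60],max_speed=60); st("up")
bot.movel([655.5,-13.5,110],max_speed=120); st("up")
cs=imaging.camera_model("scene");im=imaging.capture("scene")
for c,s,_ in blobs(im,"red"): print(c,s)
cv2.imwrite("pics/scene6c.png",cv2.resize(im[170:270,300:410],None,fx=6,fy=6))
```

```text
True 8.325 [655.3 -13.5  30.5] [-1.8 -0.1  6.4]
hold 8.725 [655.3 -13.5  30.5] [-1.1  0.9  6.5]
up 9.4167 [655.6 -13.5  60.2] [-0.2 -0.5  0.4]
up 9.9833 [655.2 -13.5 109.6] [-0.4  0.8 -0.9]
[342.4 163.3] [340 161   6   6  29]
[269.4 216.7] [266 213   8   8  51]
[183.1 224.6] [180 221   7   8  50]
[354.8 225.2] [350 222  10   7  51]
```

View pics/scene6c.png

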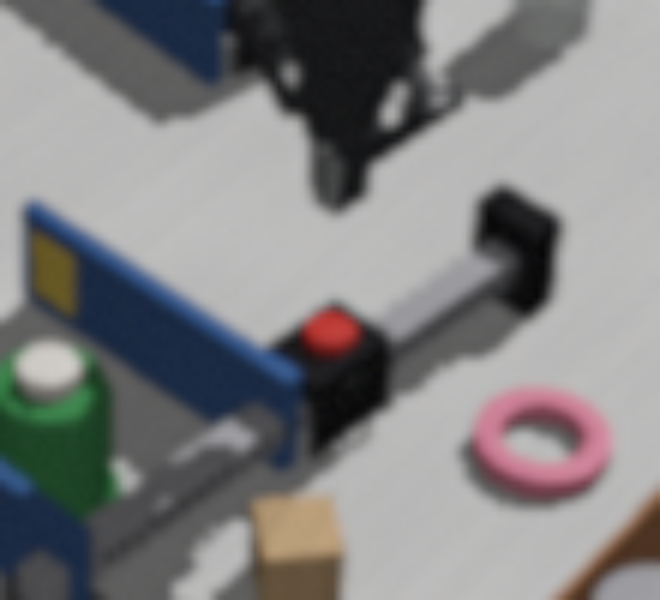

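The button's visible height went from about 5 px to about 2 px. The measured travel (37–38 down to 30.5) leaves it unclear whether it reached the stop, so I'll press again with more force and compare stop heights.

Run:
```python
from h import *
np.set_printoptions(precision=2,suppress=True)
def st(m): s=bot.get_state();print(m,s["t"],s["tcp_pos"],s["contact_force"])
bot.movel([655.5,-13.5,40],max_speed=100); st("dn")
r=bot.movel([655.5,-13.5,25],max_speed=12,threshold=3); st(r)
r=bot.movel([655.5,-13.5,20],max_speed=12,threshold=30); st(r)
bot.dwell(.3); st("hold")
bot.movel([655.5,-13.5,60],max_speed=80)
bot.movel([655.5,-13.5,130],max_speed=120); st("up")
im=imaging.capture("scene")
for c,s,_ in blobs(im,"red"): print(c,s)
```

```text
dn 10.8833 [656.01 -13.57  40.5 ] [ 0.46 -0.27 -0.39]
True 11.6917 [655.44 -13.5   30.53] [-1.17  1.21  5.82]
True 12.1417 [655.51 -13.51  30.5 ] [-1.67 -0.06  7.51]
hold 12.4417 [655.51 -13.49  30.53] [-1.51  0.51  6.31]
up 13.7 [654.93 -13.41 129.19] [ 0.02 -0.91  0.25]
[342.2 161.7] [340 161   6   3  10]
[269.36 216.76] [266 213   8   8  50]
[183.1  224.62] [180 221   7   8  50]
[354.82 225.16] [350 222  10   7  51]
```

The second press touched at 30.53 and did not move under 30 N, so the button is at its stop. That also gives a tip offset of 37.5 mm. Next I go to the front of the yellow patch, with the tip at a true z of about 40, and check by picture before pushing.

Run:
```python
from h import *
np.set_printoptions(precision=2,suppress=True)
def st(m): s=bot.get_state();print(m,s["t"],s["tcp_pos"],s["contact_force"])
uy=np.array([np.sin(.103),np.cos(.103)]);pp=np.array([503.8,-42.1])
a=pp-45*uy
bot.movel([*a,110],max_speed=150); st("over")
print(bot.movel([*a,3],max_speed=60,threshold=5)); st("down")
im=imaging.capture("scene");cv2.imwrite("pics/scene7c.png",cv2.resize(im[170:270,270:390],None,fx=6,fy=6))
cv2.imwrite("pics/wrist7.png",imaging.capture("wrist"))
```

```text
over 15.0583 [500.02 -86.8  110.14] [-0.41  1.27 -0.55]
False
down 16.9917 [499.44 -86.95   3.29] [ 0.35 -0.2  -0.16]
```

View pics/scene7c.png

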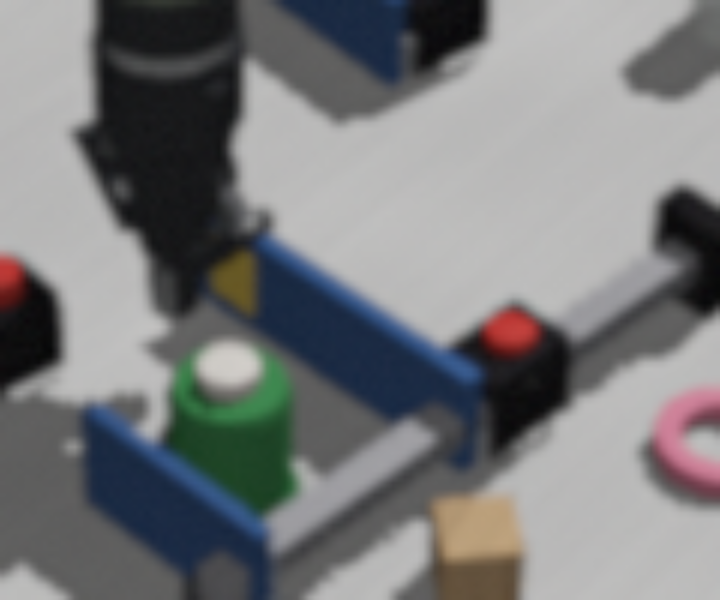

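View pics/wrist7.png

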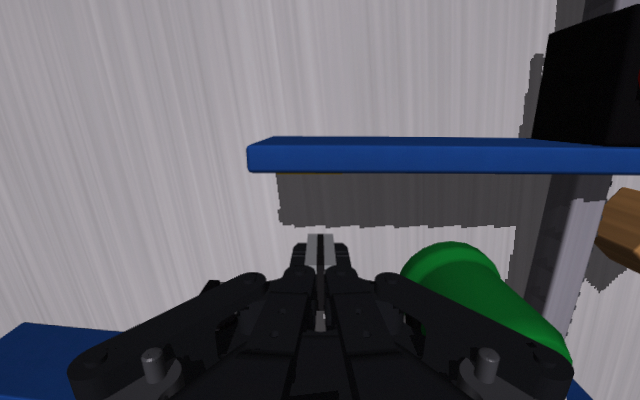

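The fingers are in front of the yellow patch, with the plate end at wrist px x≈250 and the tips at x≈320. The dispenser is off to the side and clear. Now I push.

Run:
```python
from h import *
np.set_printoptions(precision=2,suppress=True)
def st(m): s=bot.get_state();print(m,s["t"],s["tcp_pos"],s["contact_force"], (s["tcp_pos"][:2]-pp)@uy)
uy=np.array([np.sin(.103),np.cos(.103)]);pp=np.array([503.8,-42.1])
P=lambda d:[*(pp+d*uy),3]
r=bot.movel(P(0),max_speed=25,threshold=2.5); st(("contact",r))
r=bot.movel(P(70),max_speed=40,threshold=15); st(("push70",r))
if not r:
    r=bot.movel(P(125),max_speed=25,threshold=18); st(("home",r))
bot.dwell(.3); st("hold")
im=imaging.capture("scene");cv2.imwrite("pics/scene8c.png",cv2.resize(im[170:270,270:390],None,fx=6,fy=6))
```

```text
('contact', True) 18.425 [502.53 -50.16   2.68] [-0.37 -1.06 -0.55] -8.142936376121819
('push70', False) 20.5333 [511.42  27.63   3.17] [-1.7  -1.34 -0.09] 70.14252023831787
('home', True) 21.8667 [514.39  57.17   3.04] [-0.25 -0.59  1.33] 99.83115640584174
hold 22.1667 [514.08  56.51   2.72] [ 0.95  0.38 -0.52] 99.1401968293512
```

View pics/scene8c.png

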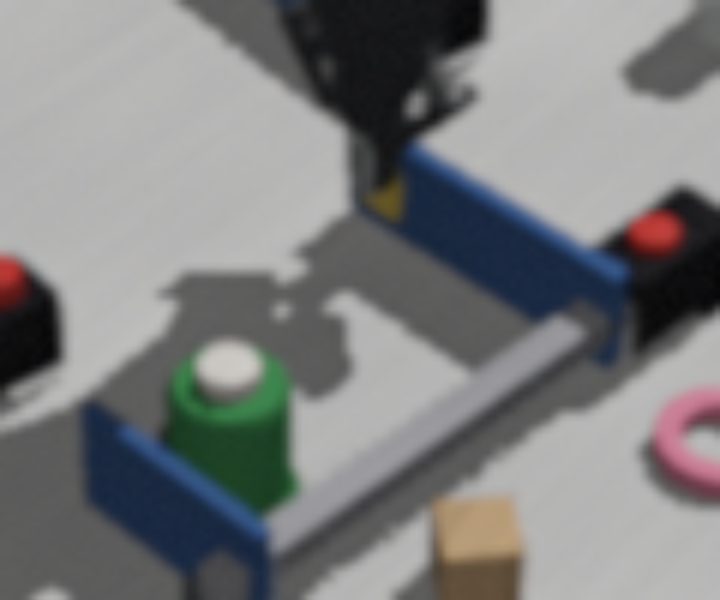

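The jaw moved about 108 mm, against the predicted ~105, and then met an 18 N stop. I'll push harder to confirm it's at the block, then retreat and look.

Run:
```python
from h import *
np.set_printoptions(precision=2,suppress=True)
def st(m): s=bot.get_state();print(m,s["t"],s["tcp_pos"],s["contact_force"], (s["tcp_pos"][:2]-pp)@uy)
uy=np.array([np.sin(.103),np.cos(.103)]);pp=np.array([503.8,-42.1])
P=lambda d,z=3:[*(pp+d*uy),z]
r=bot.movel(P(130),max_speed=25,threshold=25); st(("again",r))
bot.dwell(.3); st("hold")
bot.movel(P(75),max_speed=80); st("back")
bot.movel(P(75,130),max_speed=120)
bot.move_j([1.029,0.326,-0.193,1.052,0,1.437]); st("away")
T=imaging.capture("top");S=imaging.capture("scene")
cv2.imwrite("pics/top9.png",T);cv2.imwrite("pics/scene9.png",S)
cv2.imwrite("pics/top9c.png",cv2.resize(T[120:240,250:410],None,fx=5,fy=5,interpolation=cv2.INTER_CUBIC))
cv2.imwrite("pics/scene9c.png",cv2.resize(S[180:290,290:410],None,fx=5,fy=5,interpolation=cv2.INTER_CUBIC))
T0=cv2.imread("pics/top0.png");S0=cv2.imread("pics/scene0.png")
ct=imaging.camera_model("top")
for k in("green","red"):
  for a,b in((T0,T),(S0,S)): print(k,[(x[0],x[1][4]) for x in blobs(a,k)],"->",[(x[0],x[1][4]) for x in blobs(b,k)])
for c,s,_ in blobs(T,"red"): print(onplane(ct,c,68))
d=cv2.absdiff(T0,T).max(2)>40; n,l,s,c=cv2.connectedComponentsWithStats(d.astype(np.uint8))
print([list(x) for x in s[1:] if x[4]>6])
```

```text
('again', True) 22.7667 [514.16  56.01   2.85] [-0.23 -0.74  1.76] 98.65069974611644
hold 23.0667 [513.92  56.07   2.57] [ 0.45 -3.47  2.18] 98.69492418442078
back 23.5167 [511.23  32.06   2.9 ] [-1.38  0.17 -1.43] 74.5269752628858
away 26.7333 [218.68 504.31 193.56] [ 0.01  0.63 -0.25] 514.1984495509978
green [(array([221.53,  78.43]), np.int32(1550)), (array([367.39, 184.23]), np.int32(209))] -> [(array([221.56,  78.44]), np.int32(1549)), (array([367.62, 184.19]), np.int32(197))]
green [(array([470.96, 186.07]), np.int32(1003)), (array([309.11, 242.83]), np.int32(297))] -> [(array([470.98, 186.08]), np.int32(1008)), (array([308.8, 243.2]), np.int32(280))]
red [(array([323.56, 158.81]), np.int32(63)), (array([373.09, 236.29]), np.int32(65)), (array([240.54, 237.73]), np.int32(67)), (array([443.37, 297.36]), np.int32(75))] -> [(array([285.21, 156.11]), np.int32(63)), (array([373.05, 236.23]), np.int32(64)), (array([240.62, 237.77]), np.int32(69)), (array([443.37, 297.36]), np.int32(75))]
red [(array([342.5, 163.6]), np.int32(30)), (array([269.47, 216.57]), np.int32(49)), (array([183.
[... 447 characters left out ...]
int32(31), np.int32(14), np.int32(326)], [np.int32(316), np.int32(167), np.int32(38), np.int32(60), np.int32(1220)], [np.int32(70), np.int32(303), np.int32(10), np.int32(3), np.int32(17)], [np.int32(194), np.int32(304), np.int32(18), np.int32(11), np.int32(140)], [np.int32(215), np.int32(305), np.int32(7), np.int32(5), np.int32(22)], [np.int32(216), np.int32(313), np.int32(4), np.int32(5), np.int32(16)], [np.int32(102), np.int32(314), np.int32(15), np.int32(7), np.int32(31)], [np.int32(204), np.int32(316), np.int32(20), np.int32(7), np.int32(58)], [np.int32(111), np.int32(324), np.int32(20), np.int32(16), np.int32(134)], [np.int32(224), np.int32(324), np.int32(8), np.int32(4), np.int32(17)]]
```

View pics/top9c.png

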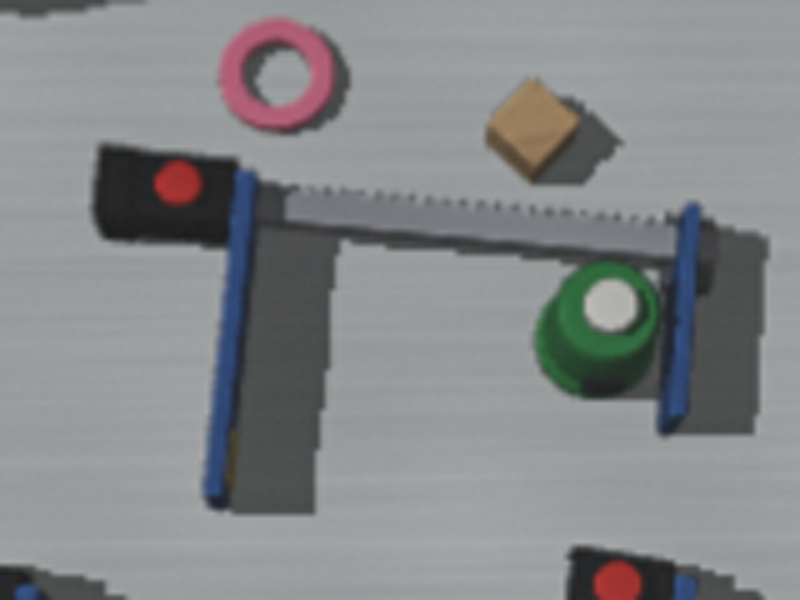

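View pics/scene9.png

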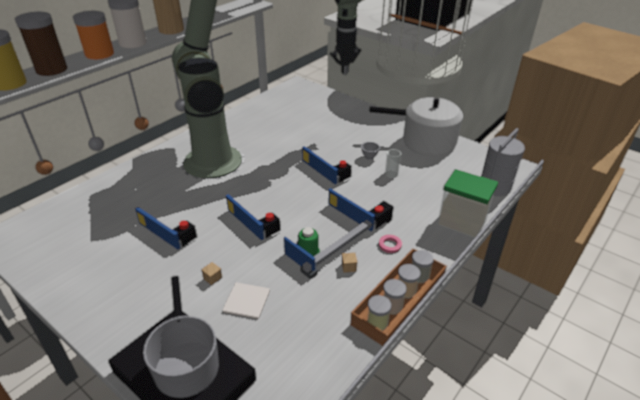

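View pics/scene9c.png

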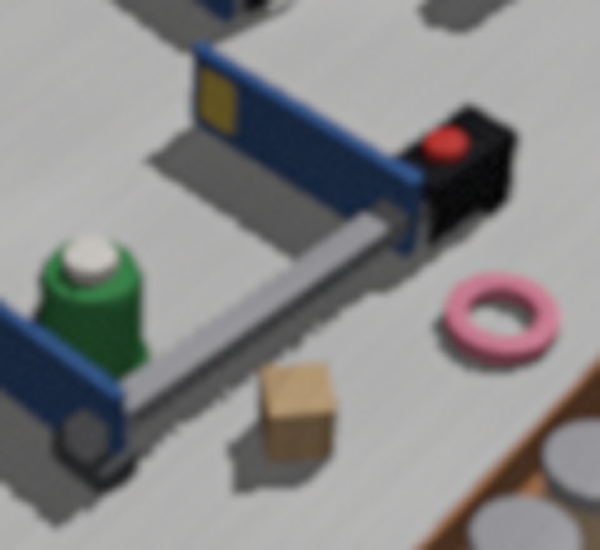

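The carriage now meets the end block with no gap. The button is still down and the dispenser and loose things have not moved. The arm is back at its start pose, clear of everything, so I'm handing in.

```bash
python3 -c "
from bench import bot
bot.sign_off()"
```

```text
the job is handed in; nothing more can be done
```

The shelf stop is open: I pressed the red release fully down, pushed the jaw home against the black end block, parked the arm at its start pose and handed the job in at about 27 s.

**Which jaw:** I used the look-alike farthest from the base, the one on the toothed bar.

**Release:** a second press touched the button at the height where the first had stopped. It did not move further under 30 N, and it still looks down in the final scene picture.

**Jaw:** it travelled about 108 mm, against about 105 mm predicted from the pictures. It then held against a second, 25 N push, and the final pictures show no gap at the end block.

**Other things:** the picture differences between start and end show only the jaw, its shadow and the arm's own shadow. The dispenser's outline moved by less than 0.5 px.

**One disagreement:** the shut fingertips were about 37.5 mm higher than the reported TCP (tool point) height. The scene and wrist pictures agreed on this, and contact with the button confirmed it. I don't know the cause. I approached the button under force guard and used the measured offset for the push.

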